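Vacuum-pack the granola bars

ROBOT

A 6-joint arm with a two-finger parallel gripper is mounted at the origin on the work surface. World frame = base frame: x ahead of the robot, y to its left, z up, the work surface at z = 0. Lengths are in m, angles in rad, forces in N, time in s.
With the tool pointing down it reaches from about 0.35 to 0.775 m from the base axis. Payload 5.5 kg.
Tool frame: the origin (TCP) lies between the finger pads; the fingertips stand 8 mm ahead of it and the grasp point (between the pads) lies 11 mm behind it; z points along the fingers, y is the line along which they close (so a half turn about z gives the same grasp; the last joint's range is limited). The gripper opens to 85 mm and grips with 20 to 120 N. Pads are 22 mm wide; open, the fingers measure 114 mm over their backs; the gripper's body (76 mm by 85 mm) begins 54 mm behind the grasp point. The pads swing forward as they close: fully open they stand 13 mm farther back than shut.
Start: joints at [1.13, 0.313, 0.046, 1.304, 0, 1.431], TCP at [0.17, 0.549, 0.239] pointing down, gripper open.
Joint ranges: [-2.76, 2.76], [-0.86, 1.69], [-1.03, 1.26], [-2.2, 2.34], [-1.47, 1.5], [-3.14, 3.14]. Speed limits (rad/s): [2.57, 2.57, 3.14, 3.14, 3.14, 3.14].

INTERFACE

Orientations are given as a unit quaternion [w, x, y, z].
In Python, from workcell import env gives the robot as it stands.
- The arm moves only by the tool move_arm, never from a script. Its argument "moves" is one flat list of numbers, 5 for each row, row after row: the shift along the world's x, y, z in m, then the turn about the world's z in rad, then the finger opening in m, from 0 to 0.0854. A call has 1 to 12 rows; each row is the pose to reach, as a shift and turn from the pose commanded when the call began; what a row does not reach only later rows make up. A row lasts 1/12 s, in which the tool goes at most 41.7 mm and 7.16 degrees, less where a joint would pass 70% of its speed; a pose out of reach is approached as far as the arm can. A call with a gripper value outside its range is refused whole. The fingers move at their own pace and stop on an object; "newtons" is the grip in N (left out, the last holds). Time passes only in rows, so rows that repeat a pose let the fingers close. It gives the time, the measured TCP pose, the force, the opening and the grip force at its end, in the units of the state.
- env.get_state(): the state, without advancing time (a new reading comes with each control period).
- env.read_camera(name): name is "side" or "top"; returns a dict with "pixels" (400x640x3 uint8, red, green, blue), "camera_matrix" (3x3 intrinsics, pixels), "rvec" (rotation vector, rad) and "tvec" (3), from world to camera coordinates, as OpenCV has them. Camera axes: x right, y down, z forward; pixel columns grow to the right and rows downward; lengths in m; the calibration is good to about 2 mm. A picture is of the moment at which its call begins. There is no depth.
- env.hand_in(): hands the job in; it is judged then, once.
The state is a dict: "clock": time; "joint_pos": joint angles; "qvel": joint speeds; "tau": joint torques, N m; "tcp_pos": TCP position; "orientation": TCP orientation; "wrist_force": force on the tool from outside, world axes, zero at the start; "ft_torque": the same for the moment, N m; "finger_gap": finger opening in m; "grip_force": force on a finger pad.
Only numpy, scipy, OpenCV 4.12 (cv2) and the standard library are available. Lean on these libraries where they do the work, as an engineer would, in place of code of your own. Each camera call takes 0.05 s, during which the arm holds its last target. There are 200 camera calls.

TASK

Pack all the granola bars from the cutting board into the vacuum storage box: take its lid off, lay every bar flat inside, and put the lid back on fully home. Then pump the air out with at least three full strokes of the pump knob on the lid, each one right down to its stop and let all the way back up. Leave the closed box standing on the bench, and do not disturb the scale, tub or carton beside it.

Things in the scene. Friction and masses are not known exactly. Their poses are not given: they have to be found in the camera images.
- board: White plastic cutting board 260 mm (x) x 280 mm (y), 12 mm thick, fixed on the bench; origin at the centre of its underside, z up, x and y along its edges. To the left or the right of the robot, the storage box on the other side.
- bar1: Granola bar, a rigid slab 84 mm (x) x 38 mm (y) x 10 mm (z), about 40 g, lying on the board at the start with at least 25 mm free on either long side; all bars are alike, four to six are present (None if absent). Origin at the centre of its underside, z up.
- bar2: Granola bar, a rigid slab 84 mm (x) x 38 mm (y) x 10 mm (z), about 40 g, lying on the board at the start with at least 25 mm free on either long side; all bars are alike, four to six are present (None if absent). Origin at the centre of its underside, z up.
- bar3: Granola bar, a rigid slab 84 mm (x) x 38 mm (y) x 10 mm (z), about 40 g, lying on the board at the start with at least 25 mm free on either long side; all bars are alike, four to six are present (None if absent). Origin at the centre of its underside, z up.
- bar4: Granola bar, a rigid slab 84 mm (x) x 38 mm (y) x 10 mm (z), about 40 g, lying on the board at the start with at least 25 mm free on either long side; all bars are alike, four to six are present (None if absent). Origin at the centre of its underside, z up.
- bar5: Granola bar, a rigid slab 84 mm (x) x 38 mm (y) x 10 mm (z), about 40 g, lying on the board at the start with at least 25 mm free on either long side; all bars are alike, four to six are present (None if absent). Origin at the centre of its underside, z up.
- bar6: Granola bar, a rigid slab 84 mm (x) x 38 mm (y) x 10 mm (z), about 40 g, lying on the board at the start with at least 25 mm free on either long side; all bars are alike, four to six are present (None if absent). Origin at the centre of its underside, z up.
- canister: Clear open-topped rectangular storage box with grey rim, standing loose on the bench (about 0.9 kg): outside 208 mm (x) x 168 mm (y) x 60 mm (z), walls 4 mm, floor 4 mm thick (inside 200 x 160 mm, 56 mm deep). Origin at the centre of its underside, z up. Starts closed by the lid.
- lid: Loose white lid, about 0.3 kg: plate 212 (x) x 172 (y) x 8 mm, stepped plug below it (192 x 152 mm, then 184 x 144 mm, 10 mm deep in all) that drops into the box with 4 mm free all round. Origin: centre of the plate's underside, z up. Fully home, the plate lies on the rim: origin 60 mm above the box's origin, axes parallel (or half turned). Laid on the bench, its origin is 10 mm up.
- lid_grip (a point): Centre of the top of the grey pump housing in the middle of the lid, 32 mm above the lid's origin: a block 64 mm (x) x 44 mm (y) that stands 24 mm above the plate. Grip it from above across its 44 mm to carry the lid; the knob above it fits between the fingers.
- pump (a joint): Travel of the black pump knob into the housing: 0 fully up, 0.014 m at its stop; a spring returns it, 3 N at the top, 10 N at the stop.
- pump_top (a point): Centre of the top of the pump knob (round, 34 mm across, in the middle of the lid); 50 mm above the lid's origin when up (18 mm above the housing), 36 mm when fully down. Push straight down on it.
- scale: Bystander: black portion scale with steel plate, 150 x 160 x 38 mm, origin at the centre of its underside.
- tub: Bystander: round white tub with lid, 118 mm across, 84 mm high, origin at the centre of its underside.
- carton: Bystander: brown carton 70 x 120 x 75 mm high, origin at the centre of its underside.
Not all that is in view belongs to the job. What is shaped like the bar4 but blue is not meant. Leave any purple look-alike of the bar3 alone.

How it is judged:
On the way, in this order (a step that is already met when the one before it is completed fails the run):
1. the lid is taken off the box (horizontal distance between lid and canister above 0.12 m), for 0.2 s.
2. every bar lies flat inside the box (x of bar1 in the frame of canister between -0.1 and 0.1 m and y of bar1 in the frame of canister between -0.08 and 0.08 m and z of bar1 in the frame of canister between -0.003 and 0.045 m and (angle between bar1's own z axis and vertical below 0.45 rad or angle between bar1's own z axis and vertical above 2.69 rad) and x of bar2 in the frame of canister between -0.1 and 0.1 m and y of bar2 in the frame of canister between -0.08 and 0.08 m and z of bar2 in the frame of canister between -0.003 and 0.045 m and (angle between bar2's own z axis and vertical below 0.45 rad or angle between bar2's own z axis and vertical above 2.69 rad) and x of bar3 in the frame of canister between -0.1 and 0.1 m and y of bar3 in the frame of canister between -0.08 and 0.08 m and z of bar3 in the frame of canister between -0.003 and 0.045 m and (angle between bar3's own z axis and vertical below 0.45 rad or angle between bar3's own z axis and vertical above 2.69 rad) and x of bar4 in the frame of canister between -0.1 and 0.1 m and y of bar4 in the frame of canister between -0.08 and 0.08 m and z of bar4 in the frame of canister between -0.003 and 0.045 m and (angle between bar4's own z axis and vertical below 0.45 rad or angle between bar4's own z axis and vertical above 2.69 rad) and x of bar5 in the frame of canister between -0.1 and 0.1 m and y of bar5 in the frame of canister between -0.08 and 0.08 m and z of bar5 in the frame of canister between -0.003 and 0.045 m and (angle between bar5's own z axis and vertical below 0.45 rad or angle between bar5's own z axis and vertical above 2.69 rad) and x of bar6 in the frame of canister between -0.1 and 0.1 m and y of bar6 in the frame of canister between -0.08 and 0.08 m and z of bar6 in the frame of canister between -0.003 and 0.045 m and (angle between bar6's own z axis and vertical below 0.45 rad or angle between bar6's own z axis and vertical above 2.69 rad)), for 0.3 s.
3. the lid is fully home on the box, with all bars inside (all of step 2 and horizontal distance between lid and canister below 0.008 m and angle between lid's own z axis and vertical below 0.05 rad and z of lid in the frame of canister between 0.056 and 0.064 m), for 0.3 s.
4. stroke 1: the pump knob is pressed to its stop, lid home and bars inside (all of step 3 and value of joint pump above 0.012 m), for 0.1 s.
5. stroke 1: the pump knob is all the way back up (all of step 3 and value of joint pump below 0.003 m), for 0.1 s.
6. stroke 2: the pump knob is pressed to its stop, lid home and bars inside (all of step 4), for 0.1 s.
7. stroke 2: the pump knob is all the way back up (all of step 5), for 0.1 s.
8. stroke 3: the pump knob is pressed to its stop, lid home and bars inside (all of step 6), for 0.1 s.
At the end, for the whole second after the job is handed in: Every present bar lies in the box (flat within 25 degrees, either face up); lid fully home (centred within 8 mm, level within 3 degrees, at rim height within 4 mm); knob up (within 3 mm) after three or more strokes of at least 12 of its 14 mm; box upright on the bench, all at rest (all of step 7 and angle between canister's own z axis and vertical below 0.05 rad and height (world z) of canister between -0.006 and 0.006 m and linear speed of each of lid, canister below 0.02 m/s); the robot touches nothing.
It fails at once if the scale is disturbed (moved more than 40 mm) (distance of scale from where it was at the start of the episode above 0.04 m).
It fails at once if the tub is disturbed (moved more than 40 mm) (distance of tub from where it was at the start of the episode above 0.04 m).
It fails at once if the carton is disturbed (moved more than 40 mm) (distance of carton from where it was at the start of the episode above 0.04 m).
It fails at once if the box is tipped (more than 20 degrees) (angle between canister's own z axis and vertical above 0.35 rad).
Of bar1, bar2, bar3, bar4, bar5, bar6 only 4 to 6 are there at a start; the rules pass over those that are not, and their reading is None.
At some moment in a run one of bar1, bar2, bar3, bar4, bar5, bar6 may be knocked a few centimetres aside while the robot is not near it.
Once in a run the grip may slacken for a moment while it holds something.
It also fails if it takes over 210 s, if anything falls off the work surface, if the arm or the gripper's body presses on something with over 40 N, if the wrist force passes 120 N, or if a joint passes its speed limit or range.

## Working session

There is one attempt and no reset: what is moved stays moved. The work goes in short steps, Python scripts to look and compute and a tool call to move; the robot and the scene stay as the last step left them, time stands still between calls to the robot, and variables do not carry over. Pictures are saved under pics/ and viewed, at most 14 in all, crops included, and the job is handed in when it is done.

Besides the shell and the picture viewer there is one more tool, called after "Emit:" as name(argument=value, ...) on one line, values as JSON. move_arm: Moves the arm, as the interface text tells. Its arguments: {"type":"object","properties":{"moves":{"type":"array"},"newtons":{"type":"number"}},"required":["moves"]}

```bash
mkdir -p pics; cat > h.py <<'E'
import numpy as np, cv2
from workcell import env
def shot(name,fn=None):
    r=env.read_camera(name); im=cv2.cvtColor(np.asarray(r["pixels"]),cv2.COLOR_RGB2BGR)
    if fn: cv2.imwrite("pics/"+fn,im)
    return r,im
def ray(r,uv,z):
    R=cv2.Rodrigues(np.array(r["rvec"],float))[0]; t=np.array(r["tvec"],float).ravel(); K=np.array(r["camera_matrix"])
    uv=np.atleast_2d(np.array(uv,float)); d=(np.c_[uv,np.ones(len(uv))]@np.linalg.inv(K).T)@R; c=-R.T@t
    return c+d*((z-c[2])/d[:,2])[:,None]
def proj(r,P):
    return cv2.projectPoints(np.array(P,float).reshape(-1,3),np.array(r["rvec"],float),np.array(r["tvec"],float),np.array(r["camera_matrix"]),None)[0].reshape(-1,2)
E
python3 - <<'E'
from h import *
for n in("top","side"):
    r,im=shot(n,n+"0.png"); R=cv2.Rodrigues(np.array(r["rvec"],float))[0]
    print(n,-R.T@np.array(r["tvec"]).ravel(),R[2])
print(env.get_state())
E
```

```text
top [0.4201447  0.07274879 0.8708965 ] [ 0.14393464  0.00960576 -0.98954057]
side [0.48585417 0.74861161 0.81419149] [ 0.06104211 -0.68784271 -0.72328851]
{'clock': 0.1, 'joint_pos': array([1.13037574e+00, 3.13933860e-01, 4.51066394e-02, 1.30358304e+00,
       1.64516665e-05, 1.43122142e+00]), 'qvel': array([-0.00030322, -0.00335982,  0.00044965, -0.00017982,  0.00021696,
        0.00040208]), 'tau': array([ 3.80303187e-03, -4.81726134e+01,  2.99241954e+01,  1.27677227e-02,
       -1.55328541e-05, -2.52599580e-05]), 'tcp_pos': array([0.17019542, 0.5487871 , 0.23849889]), 'orientation': array([-2.38634350e-04,  1.49856165e-01,  9.88707479e-01, -7.70918608e-04]), 'wrist_force': array([-0.05104345, -0.71100724, -0.63340474]), 'ft_torque': array([-0.04470666,  0.0120363 ,  0.00953443]), 'grip_force': 0.0, 'finger_gap': 0.0853145665332231}
```

View pics/top0.png

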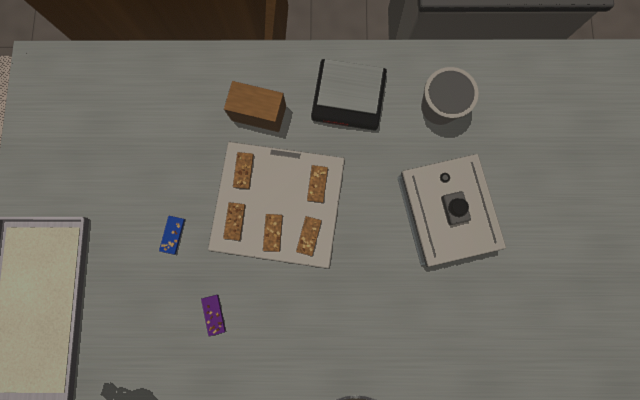

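View pics/side0.png

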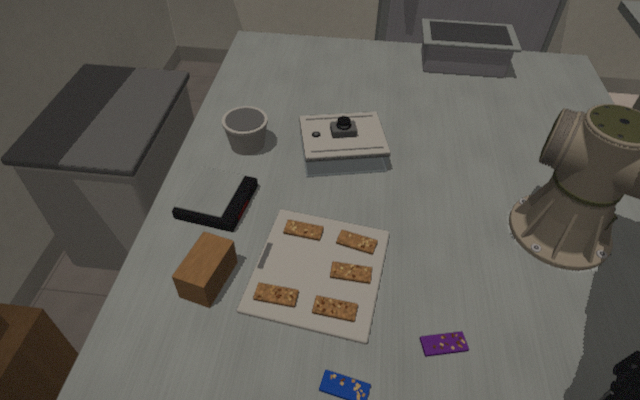

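```bash
cat >> h.py <<'E'
def bars(r,im,z=0.022):
    hsv=cv2.cvtColor(im,cv2.COLOR_BGR2HSV); m=((hsv[...,0]<22)&(hsv[...,1]>85)&(hsv[...,2]>40)).astype(np.uint8)
    m=cv2.morphologyEx(m,cv2.MORPH_CLOSE,np.ones((5,5),np.uint8))
    cs=cv2.findContours(m,cv2.RETR_EXTERNAL,cv2.CHAIN_APPROX_NONE)[0]; o=[]
    for c in cs:
        if cv2.contourArea(c)<150: continue
        w=ray(r,c.reshape(-1,2),z)[:,:2]
        (cx,cy),(a,b),t=cv2.minAreaRect((w*1000).astype(np.float32))
        if a<b: a,b,t=b,a,t+90
        if 60<a<110 and 25<b<60:
            o.append((round(cx/1000,4),round(cy/1000,4),round((t+90)%180-90,1),round(a),round(b)))
    return o
E
python3 - <<'E'
from h import *
for n in("top","side"):
    r,im=shot(n); print(n,*bars(r,im),sep="\n")
    g=cv2.cvtColor(im,cv2.COLOR_BGR2HSV); m=((g[...,2]>135)&(g[...,1]<45)).astype(np.uint8)
    cv2.imwrite("pics/m_%s.png"%n,m*255)
    for c in cv2.findContours(m,cv2.RETR_EXTERNAL,cv2.CHAIN_APPROX_NONE)[0]:
        if cv2.contourArea(c)<3000: continue
        w=ray(r,c.reshape(-1,2),.068)[:,:2]; print(cv2.minAreaRect((w*1000).astype(np.float32)), cv2.boundingRect(c))
s=cv2.resize(shot("top")[1][145:280,390:515],None,fx=4,fy=4,interpolation=cv2.INTER_CUBIC)
cv2.imwrite("pics/lidcrop.png",s)
E
```

```text
top
(0.4614, 0.1036, -14.4, 83, 38)
(0.4684, 0.1854, -3.4, 83, 38)
(0.4936, 0.2729, -6.3, 83, 39)
(0.5807, 0.0848, -7.2, 83, 38)
(0.6119, 0.2566, -5.4, 83, 39)
((518.2706909179688, -207.82635498046875), (208.25254821777344, 167.85557556152344), 13.284826278686523) (403, 154, 102, 112)
((529.4940185546875, 171.19541931152344), (257.3047180175781, 238.4513702392578), 81.856689453125) (208, 142, 135, 125)
side
(0.4943, 0.2754, -6.4, 83, 40)
(0.6124, 0.2588, -5.2, 83, 40)
(0.4689, 0.1878, -3.5, 82, 41)
(0.4619, 0.1059, -14.6, 83, 41)
(0.581, 0.0872, -7.2, 83, 41)
((533.7752685546875, 217.005615234375), (257.8328552246094, 237.46263122558594), 81.76956939697266) (238, 210, 151, 132)
((517.8279418945312, -210.102783203125), (209.3533172607422, 170.80250549316406), 13.084037780761719) (300, 112, 90, 45)
```

View pics/lidcrop.png

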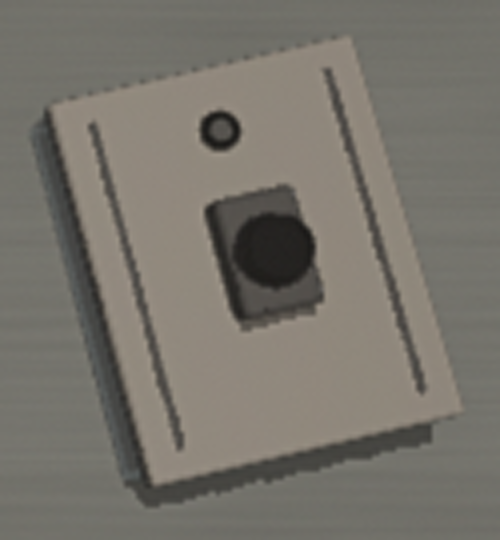

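Emit:
move_arm(moves=[0.25,-0.42,0,0.53,0.0854,0.25,-0.42,0,0.53,0.0854,0.25,-0.42,0,0.53,0.0854,0.25,-0.42,0,0.53,0.0854,0.25,-0.42,0,0.53,0.0854,0.25,-0.42,0,0.53,0.0854,0.25,-0.42,0,0.53,0.0854,0.25,-0.42,0,0.53,0.0854,0.25,-0.42,0,0.53,0.0854,0.25,-0.42,0,0.53,0.0854,0.25,-0.42,0,0.53,0.0854,0.25,-0.42,0,0.53,0.0854], newtons=80)

```text
clock: 1.25
tcp_pos: [0.4209, 0.1273, 0.2396]
orientation: [0.0, -0.114, 0.993, 0.0]
wrist_force: [0.3, 1.5, 0.2]
finger_gap: 0.0855
grip_force: 0.0
```

Emit:
move_arm(moves=[0.098,-0.338,0,0,0.0854,0.098,-0.338,0,0,0.0854,0.098,-0.338,0,0,0.0854,0.098,-0.338,0,0,0.0854,0.098,-0.338,0,0,0.0854,0.098,-0.338,0,0,0.0854,0.098,-0.338,0,0,0.0854,0.098,-0.338,0,0,0.0854,0.098,-0.338,-0.02,0,0.0854,0.098,-0.338,-0.05,0,0.0854,0.098,-0.338,-0.08,0,0.0854,0.098,-0.338,-0.08,0,0.0854])

```text
clock: 2.25
tcp_pos: [0.5148, -0.2075, 0.1532]
orientation: [-0.004, -0.114, 0.994, 0.003]
wrist_force: [-0.6, 1.9, -1.0]
finger_gap: 0.0851
grip_force: 0.0
```

Emit:
move_arm(moves=[0.001,-0.001,-0.02,0,0.0854,0.001,-0.001,-0.045,0,0.0854,0.001,-0.001,-0.07,0,0.0854,0.001,-0.001,-0.079,0,0.0854,0.001,-0.001,-0.079,0,0.06,0.001,-0.001,-0.079,0,0.05,0.001,-0.001,-0.079,0,0.04,0.001,-0.001,-0.079,0,0.03,0.001,-0.001,-0.079,0,0.03,0.001,-0.001,-0.079,0,0.03,0.001,-0.001,-0.079,0,0.03,0.001,-0.001,-0.079,0,0.03])

```text
clock: 3.25
tcp_pos: [0.521, -0.2105, 0.0829]
orientation: [0.002, -0.114, 0.993, -0.001]
wrist_force: [-0.3, 0.3, 6.5]
finger_gap: 0.0423
grip_force: 83.5
```

Emit:
move_arm(moves=[0,0,0.01,0,0.03,0,0,0.02,0,0.03,0,0,0.04,0,0.03,0,0,0.06,0,0.03,-0.01,-0.03,0.06,0,0.03,-0.02,-0.07,0.06,0,0.03,-0.03,-0.11,0.06,0,0.03,-0.04,-0.15,0.06,0,0.03,-0.045,-0.19,0.06,0,0.03,-0.05,-0.215,0.06,0,0.03,-0.05,-0.226,0.06,0,0.03,-0.05,-0.226,0.06,0,0.03])

```text
clock: 4.25
tcp_pos: [0.4688, -0.439, 0.1409]
orientation: [0.0, -0.113, 0.994, -0.001]
wrist_force: [0.5, -0.1, -1.8]
finger_gap: 0.0423
grip_force: 82.3
```

```bash
python3 - <<'E'
from h import *
a=shot("top","a1.png")[1]; b=shot("side")[1]
cv2.imwrite("pics/both1.png",np.vstack([a[100:400],b[:300]]))
r,_=shot("top"); print(ray(r,[[639,200],[639,380]],0.0)[:,:2])
E
```

```text
[[ 0.5472104  -0.66263216]
 [ 0.15221025 -0.61611814]]
```

View pics/both1.png

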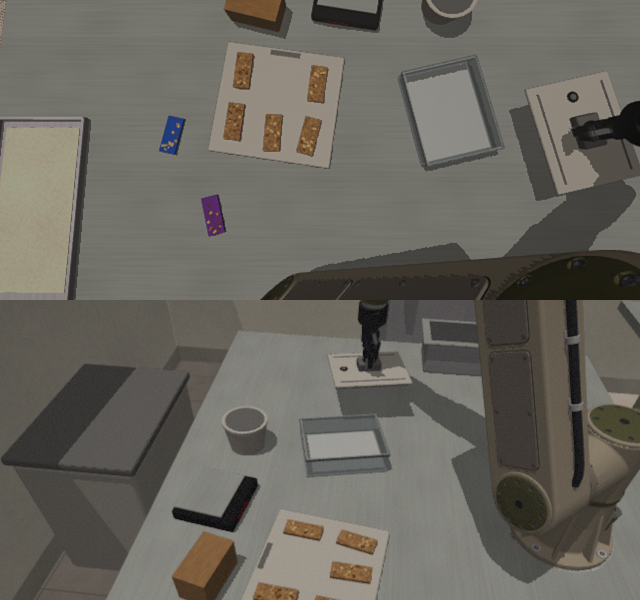

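Emit:
move_arm(moves=[0,0,-0.03,0,0.03,0,0,-0.06,0,0.03,0,0,-0.09,0,0.03,0,0,-0.102,0,0.03,0,0,-0.106,0,0.03,0,0,-0.106,0,0.03,0,0,-0.106,0,0.06,0,0,-0.106,0,0.0854,0,0,-0.106,0,0.0854,0,0,-0.06,0,0.0854,0,0,-0.02,0,0.0854,0,0,0.05,0,0.0854])

```text
clock: 5.4
tcp_pos: [0.4691, -0.4354, 0.161]
orientation: [-0.0, -0.114, 0.993, 0.0]
wrist_force: [1.1, -1.2, -0.5]
finger_gap: 0.085
grip_force: 0.0
```

Emit:
move_arm(moves=[-0.007,0.5,0,-0.485,0.05,-0.007,0.541,0,-0.485,0.05,-0.007,0.541,0,-0.485,0.05,-0.007,0.541,0,-0.485,0.05,-0.007,0.541,0,-0.485,0.05,-0.007,0.541,0,-0.485,0.05,-0.007,0.541,0,-0.485,0.05,-0.007,0.541,0,-0.485,0.05,-0.007,0.541,0,-0.485,0.05,-0.007,0.541,0,-0.485,0.05,-0.007,0.541,0,-0.485,0.05,-0.007,0.541,0,-0.485,0.05])

```text
clock: 6.4
tcp_pos: [0.4631, 0.0661, 0.1606]
orientation: [0.001, 0.128, 0.992, 0.0]
wrist_force: [1.1, 0.9, -0.5]
finger_gap: 0.05
grip_force: 0.0
```

```bash
cat >>h.py <<'E'
from scipy.spatial.transform import Rotation as Ro
def tcp():
    s=env.get_state(); R=Ro.from_quat(np.roll(s["orientation"],-1)).as_matrix()
    return np.round(s["tcp_pos"],4), round(np.degrees(np.arctan2(R[1,1],R[0,1])),1), round(s["finger_gap"],4), s["clock"]
E
python3 - <<'E'
from h import *
print(tcp())
ims=[]
for n in("top","side"):
    r,im=shot(n); print(n,*bars(r,im),sep="\n")
    if n=="top": a=cv2.resize(im[120:300,380:640],None,fx=3,fy=3,interpolation=cv2.INTER_CUBIC); cv2.imwrite("pics/box.png",a)
    c=np.array([[.518,-.209]]); t=np.radians(13.2); R=np.array([[np.cos(t),-np.sin(t)],[np.sin(t),np.cos(t)]])
    q=np.array([[1,1],[1,-1],[-1,-1],[-1,1]])*[.104,.084]@R.T+c
    print(proj(r,np.c_[q,[.06]*4]).round(1).tolist())
E
```

```text
(array([0.4631, 0.0661, 0.1606]), np.float64(75.3), 0.05, 6.4)
top
(0.4938, 0.2729, -6.4, 83, 39)
(0.6119, 0.2566, -5.4, 84, 39)
[[402.5, 171.7], [476.2, 154.8], [503.9, 247.3], [427.6, 265.2]]
side
(0.4943, 0.2754, -6.7, 83, 40)
(0.6124, 0.2586, -5.1, 83, 40)
(0.4688, 0.1877, -3.5, 82, 40)
(0.4614, 0.1056, -14.1, 83, 42)
(0.5809, 0.0869, -7.2, 83, 41)
[[305.6, 159.5], [299.4, 118.4], [375.2, 114.0], [388.9, 154.0]]
```

View pics/box.png

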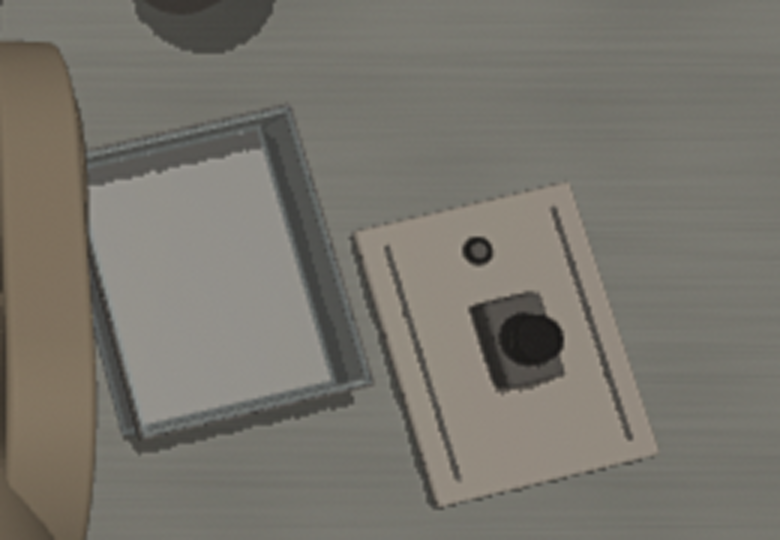

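Emit:
move_arm(moves=[-0.001,0.038,-0.01,0,0.05,-0.001,0.038,-0.05,0,0.05,-0.001,0.038,-0.09,0,0.05,-0.001,0.038,-0.12,0,0.05,-0.001,0.038,-0.138,0,0.05,-0.001,0.038,-0.138,0,0.05,-0.001,0.038,-0.138,0,0.03,-0.001,0.038,-0.138,0,0.025,-0.001,0.038,-0.138,0,0.025,-0.001,0.038,-0.138,0,0.025,-0.001,0.038,-0.138,0,0.025,-0.001,0.038,-0.138,0,0.025])

```text
clock: 7.5
tcp_pos: [0.4625, 0.1021, 0.022]
orientation: [0.001, 0.128, 0.992, 0.0]
wrist_force: [0.3, 0.4, 3.0]
finger_gap: 0.035
grip_force: 80.1
```

Emit:
move_arm(moves=[0,0,0.035,0,0.025,0,0,0.075,0,0.025,0.013,-0.037,0.085,0.12,0.025,0.026,-0.074,0.085,0.24,0.025,0.039,-0.111,0.085,0.36,0.025,0.052,-0.148,0.085,0.485,0.025,0.065,-0.185,0.085,0.485,0.025,0.078,-0.222,0.085,0.485,0.025,0.091,-0.258,0.085,0.485,0.025,0.095,-0.269,0.085,0.485,0.025,0.095,-0.269,0.085,0.485,0.025,0.095,-0.269,0.065,0.485,0.025])

```text
clock: 8.5
tcp_pos: [0.5593, -0.1685, 0.0894]
orientation: [0.003, -0.113, 0.994, -0.001]
wrist_force: [0.8, -0.8, -1.2]
finger_gap: 0.0351
grip_force: 80.3
```

Emit:
move_arm(moves=[0,0,-0.03,0,0.025,0,0,-0.06,0,0.025,0,0,-0.07,0,0.025,0,0,-0.07,0,0.025,0,0,-0.07,0,0.048,0,0,-0.07,0,0.048,0,0,-0.07,0,0.048,0,0,-0.045,0,0.048,0,0,-0.01,0,0.048,0,0,0.03,0,0.048,-0.01,0.038,0.04,-0.12,0.05,-0.02,0.076,0.04,-0.24,0.05])

```text
clock: 9.5
tcp_pos: [0.5398, -0.0917, 0.1311]
orientation: [0.004, 0.01, 1.0, -0.001]
wrist_force: [0.6, 1.1, -0.5]
finger_gap: 0.0499
grip_force: 0.0
```

Emit:
move_arm(moves=[-0.069,0.277,0,-0.05,0.05,-0.069,0.277,0,-0.05,0.05,-0.069,0.277,0,-0.05,0.05,-0.069,0.277,0,-0.05,0.05,-0.069,0.277,0,-0.05,0.05,-0.069,0.277,0,-0.05,0.05,-0.069,0.277,0,-0.05,0.05,-0.069,0.277,0,-0.05,0.05,-0.069,0.277,0,-0.05,0.05])

```text
clock: 10.25
tcp_pos: [0.4664, 0.1884, 0.1267]
orientation: [-0.0, 0.028, 1.0, 0.0]
wrist_force: [-0.7, -0.0, -0.2]
finger_gap: 0.0502
grip_force: 0.0
```

```bash
python3 - <<'E'
from h import *
print(tcp())
for n in("top","side"):
    r,im=shot(n,n+"2.png"); print(n,*bars(r,im),sep="\n"); print("floor",bars(r,im,.014)) 
E
```

```text
(array([0.4664, 0.1884, 0.1267]), np.float64(86.8), 0.0502, 10.25)
top
(0.562, -0.1518, 12.6, 82, 37)
(0.5807, 0.0848, -7.2, 83, 38)
floor [(0.5634, -0.1539, 12.6, 82, 37), (0.5822, 0.0849, -7.2, 84, 38)]
side
(0.4943, 0.2754, -6.7, 83, 40)
(0.6123, 0.2589, -5.2, 83, 40)
(0.4688, 0.1878, -3.9, 82, 41)
(0.5809, 0.0869, -7.2, 83, 41)
floor [(0.4943, 0.2707, -6.7, 84, 40), (0.6136, 0.2539, -5.2, 84, 40), (0.4686, 0.1821, -3.9, 83, 41), (0.5819, 0.0802, -7.2, 84, 41)]
```

View pics/side2.png

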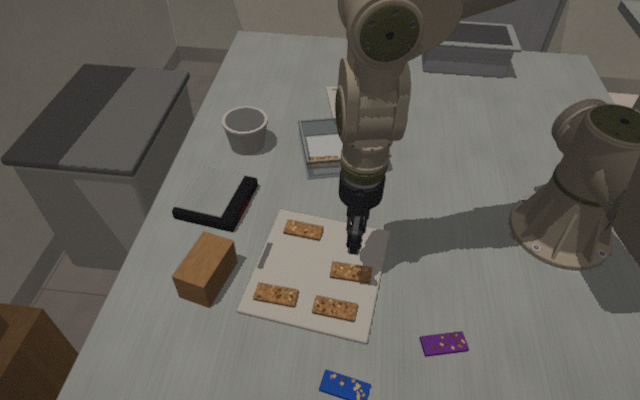

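View pics/top2.png

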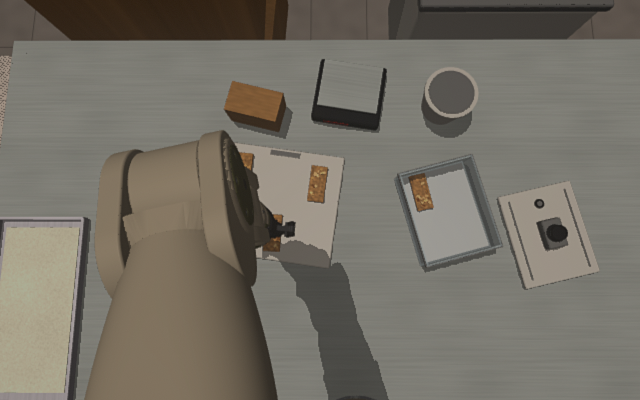

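Emit:
move_arm(moves=[0.001,-0.001,-0.035,0,0.05,0.001,-0.001,-0.07,0,0.05,0.001,-0.001,-0.095,0,0.05,0.001,-0.001,-0.105,0,0.05,0.001,-0.001,-0.105,0,0.05,0.001,-0.001,-0.105,0,0.025,0.001,-0.001,-0.105,0,0.025,0.001,-0.001,-0.105,0,0.025,0.001,-0.001,-0.105,0,0.025,0.001,-0.001,-0.105,0,0.025])

```text
clock: 11.18
tcp_pos: [0.4699, 0.1854, 0.0224]
orientation: [0.001, 0.03, 1.0, 0.0]
wrist_force: [0.3, 0.8, 1.3]
finger_gap: 0.0353
grip_force: 79.9
```

```bash
cat >>h.py <<'E'
from scipy.optimize import minimize
def fitrect(r,im,x0,loops):
    """loops: list of (half x, half y, z); chamfer fit of (x,y,deg)"""
    e=cv2.Canny(cv2.GaussianBlur(cv2.cvtColor(im,cv2.COLOR_BGR2GRAY),(3,3),0),20,60)
    D=np.minimum(cv2.distanceTransform(255-e,cv2.DIST_L2,5),5)
    s=np.linspace(-1,1,40); o=np.ones(40)
    U=np.r_[np.c_[s,o],np.c_[s,-o],np.c_[o,s],np.c_[-o,s]]
    def cost(p):
        t=np.radians(p[2]); R=np.array([[np.cos(t),-np.sin(t)],[np.sin(t),np.cos(t)]])
        P=np.vstack([np.c_[(U*[a,b])@R.T+np.array(p[:2])/1000,np.full(len(U),z)] for a,b,z in loops])
        q=proj(r,P); return cv2.remap(D,q[None].astype(np.float32)[...,0],q[None].astype(np.float32)[...,1],cv2.INTER_LINEAR,borderValue=5).mean()
    g=[(cost([x0[0]+i,x0[1]+j,x0[2]+k]),i,j,k) for i in range(-16,17,4) for j in range(-16,17,4) for k in(-4,-2,0,2,4)]
    b=min(g); p=minimize(cost,[x0[0]+b[1],x0[1]+b[2],x0[2]+b[3]],method="Nelder-Mead",options=dict(initial_simplex=[[x0[0]+b[1]+d,x0[1]+b[2]+f,x0[2]+b[3]+h] for d,f,h in((0,0,0),(3,0,0),(0,3,0),(0,0,2))]))
    return p.x.round(1),round(p.fun,2)
BOX=[(.104,.084,.06),(.1,.08,.06)]
LID=[(.106,.086,.018)]
E
python3 - <<'E'
from h import *
print(tcp())
for n in("top","side"):
    im0=cv2.imread(f"pics/{n}0.png"); r,im=shot(n)
    print(n,fitrect(r,im0,(518,-209,13.2),[(.106,.086,.068)]),fitrect(r,im,(518,-205,13.2),BOX),fitrect(r,im,(469,-436,13.2),LID))
    print(bars(r,im,.014))
E
```

```text
(array([0.4699, 0.1854, 0.0224]), np.float64(86.5), 0.0353, 11.1833)
top (array([ 518. , -207.2,   13.4]), np.float64(0.64)) (array([ 522.9, -201.4,   15. ]), np.float64(0.79)) (array([ 467. , -435.3,   13.7]), np.float64(0.63))
[(0.5634, -0.1539, 12.6, 82, 37), (0.5822, 0.0849, -7.2, 84, 38)]
side (array([ 518.1, -207.6,   13.4]), np.float64(0.49)) (array([ 514.5, -195.9,    9.8]), np.float64(1.7)) (array([ 461.1, -417. ,   12.7]), np.float64(1.44))
[(0.4943, 0.2705, -6.7, 84, 40), (0.6138, 0.2538, -5.6, 84, 41), (0.5822, 0.0802, -7.2, 84, 41)]
```

Emit:
move_arm(moves=[0,0,0.035,0,0.025,0,0,0.07,0,0.025,0,-0.038,0.085,0.1,0.025,0,-0.078,0.085,0.2,0.025,0.001,-0.118,0.085,0.32,0.025,0.002,-0.158,0.085,0.32,0.025,0.003,-0.198,0.085,0.32,0.025,0.004,-0.238,0.085,0.32,0.025,0.005,-0.278,0.085,0.32,0.025,0.006,-0.318,0.085,0.32,0.025,0.007,-0.358,0.085,0.32,0.025,0.007,-0.399,0.085,0.32,0.025])

```text
clock: 12.28
tcp_pos: [0.4757, -0.2156, 0.1065]
orientation: [0.0, -0.129, 0.992, 0.0]
wrist_force: [1.7, 0.4, -0.4]
finger_gap: 0.0351
grip_force: 80.2
```

```bash
python3 - <<'E'
from h import *
print(tcp())
for n in("top","side"):
    r,im=shot(n); print(n,fitrect(r,im,(520,-203,14),BOX),fitrect(r,im,(467,-435,13.5),LID)); print(bars(r,im))
E
```

```text
(array([ 0.4757, -0.2156,  0.1065]), np.float64(104.9), 0.0351, 12.2833)
top (array([ 514.2, -203.6,   15. ]), np.float64(0.88)) (array([ 470.9, -436.4,   13.1]), np.float64(2.17))
[(0.4937, 0.2729, -5.9, 83, 39), (0.562, -0.1518, 12.6, 82, 37), (0.5807, 0.0847, -7.2, 83, 37), (0.612, 0.2565, -5.2, 83, 39)]
side (array([ 515.7, -203.3,   13.7]), np.float64(0.77)) (array([ 467.4, -438.3,   13.2]), np.float64(0.9))
[(0.4943, 0.2755, -6.8, 83, 40), (0.6124, 0.2588, -5.2, 83, 40), (0.5809, 0.0872, -7.2, 83, 41)]
```

Emit:
move_arm(moves=[0,0,-0.03,0,0.025,0,0,-0.06,0,0.025,0,0,-0.08,0,0.025,0,0,-0.09,0,0.025,0,0,-0.09,0,0.025,0,0,-0.09,0,0.043,0,0,-0.09,0,0.044,0,0,-0.09,0,0.044,0,0,-0.06,0,0.044,0,0,-0.02,0,0.044,0,0,0.02,0,0.044,0.01,0.038,0.02,-0.1,0.05])

```text
clock: 13.38
tcp_pos: [0.4908, -0.183, 0.1354]
orientation: [0.006, -0.076, 0.997, -0.006]
wrist_force: [2.8, -1.0, 2.2]
finger_gap: 0.0498
grip_force: 0.0
```

Emit:
move_arm(moves=[0.095,0.264,0,-0.285,0.05,0.095,0.264,0,-0.285,0.05,0.095,0.264,0,-0.285,0.05,0.095,0.264,0,-0.285,0.05,0.095,0.264,0,-0.285,0.05,0.095,0.264,0,-0.285,0.05,0.095,0.264,0,-0.285,0.05,0.095,0.264,0,-0.285,0.05,0.095,0.264,0,-0.285,0.05])

```text
clock: 14.13
tcp_pos: [0.5816, 0.0905, 0.1271]
orientation: [0.001, 0.061, 0.998, 0.0]
wrist_force: [0.6, -0.3, -0.2]
finger_gap: 0.0501
grip_force: 0.0
```

```bash
python3 - <<'E'
from h import *
print(tcp())
for n in("top","side"):
    r,im=shot(n,n+"3.png"); print(n,fitrect(r,im,(518,-203,14),BOX),fitrect(r,im,(467,-435,13.5),LID)); print(bars(r,im)); print(bars(r,im,.014))
    if n=="top": cv2.imwrite("pics/box3.png",cv2.resize(im[130:310,370:620],None,fx=3,fy=3,interpolation=cv2.INTER_CUBIC))
E
```

```text
(array([0.5816, 0.0905, 0.1271]), np.float64(83.0), 0.0501, 14.1333)
top (array([ 515.5, -203.3,   14.8]), np.float64(0.79)) (array([ 467. , -435.4,   13.6]), np.float64(0.63))
[(0.4745, -0.2103, 14.1, 82, 37), (0.562, -0.1518, 12.6, 82, 37), (0.7788, 0.2917, 4.9, 101, 32)]
[(0.4751, -0.2129, 14.1, 83, 37), (0.5634, -0.1539, 12.6, 83, 37), (0.7822, 0.2938, 4.9, 102, 32)]
side (array([ 515. , -203.9,   16. ]), np.float64(1.23)) (array([ 463.6, -417.7,   12.8]), np.float64(0.64))
[(0.4943, 0.2754, -6.7, 83, 40), (0.6123, 0.2586, -5.1, 83, 40), (0.5813, 0.0872, -7.2, 83, 41), (0.4755, -0.2018, 14.1, 81, 41)]
[(0.4943, 0.2707, -6.7, 84, 40), (0.6136, 0.2537, -5.1, 84, 40), (0.5822, 0.0805, -7.2, 84, 42), (0.4754, -0.2114, 14.1, 82, 42)]
```

View pics/box3.png

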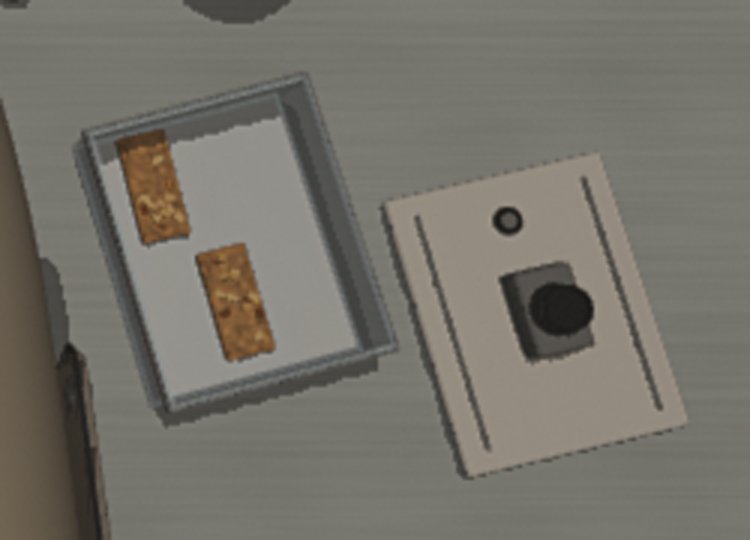

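Emit:
move_arm(moves=[0,-0.002,-0.035,0,0.05,0,-0.002,-0.07,0,0.05,0,-0.002,-0.095,0,0.05,0,-0.002,-0.105,0,0.05,0,-0.002,-0.105,0,0.05,0,-0.002,-0.105,0,0.025,0,-0.002,-0.105,0,0.025,0,-0.002,-0.105,0,0.025,0,-0.002,-0.105,0,0.025,0,-0.002,-0.105,0,0.025,0,-0.002,-0.07,0,0.025,0,-0.002,-0.03,0,0.025])

```text
clock: 15.23
tcp_pos: [0.5781, 0.0863, 0.0944]
orientation: [-0.003, 0.063, 0.998, -0.0]
wrist_force: [1.0, -0.0, -0.3]
finger_gap: 0.035
grip_force: 80.0
```

Emit:
move_arm(moves=[-0.002,-0.038,0.01,0.12,0.025,-0.004,-0.078,0.01,0.24,0.025,-0.006,-0.118,0.01,0.375,0.025,-0.008,-0.158,0.01,0.375,0.025,-0.01,-0.198,0.01,0.375,0.025,-0.012,-0.238,0.01,0.375,0.025,-0.012,-0.278,0.01,0.375,0.025,-0.012,-0.299,0.01,0.375,0.025,-0.012,-0.299,0.01,0.375,0.025,-0.012,-0.299,0.01,0.375,0.025])

```text
clock: 16.07
tcp_pos: [0.5688, -0.2141, 0.1064]
orientation: [0.0, -0.123, 0.992, 0.0]
wrist_force: [0.2, 0.5, -0.3]
finger_gap: 0.0349
grip_force: 80.1
```

Emit:
move_arm(moves=[0,0,-0.03,0,0.025,0,0,-0.06,0,0.025,0,0,-0.08,0,0.025,0,0,-0.09,0,0.025,0,0,-0.09,0,0.025,0,0,-0.09,0,0.043,0,0,-0.09,0,0.044,0,0,-0.09,0,0.044,0,0,-0.06,0,0.044,0,0,-0.02,0,0.044,0,0,0.02,0,0.044,-0.006,0.038,0.02,-0.1,0.05])

```text
clock: 17.07
tcp_pos: [0.5698, -0.182, 0.1358]
orientation: [0.008, -0.072, 0.997, -0.005]
wrist_force: [3.8, -0.2, 1.9]
finger_gap: 0.0498
grip_force: 0.0
```

Emit:
move_arm(moves=[-0.069,0.449,0,-0.26,0.05,-0.069,0.449,0,-0.26,0.05,-0.069,0.449,0,-0.26,0.05,-0.069,0.449,0,-0.26,0.05,-0.069,0.449,0,-0.26,0.05,-0.069,0.449,0,-0.26,0.05,-0.069,0.449,0,-0.26,0.05,-0.069,0.449,0,-0.26,0.05,-0.069,0.449,0,-0.26,0.05,-0.069,0.449,0,-0.26,0.05,-0.069,0.449,0,-0.26,0.05,-0.069,0.449,0,-0.26,0.05])

```text
clock: 18.07
tcp_pos: [0.4925, 0.2808, 0.1271]
orientation: [0.001, 0.051, 0.999, 0.002]
wrist_force: [0.8, -0.1, -0.1]
finger_gap: 0.0499
grip_force: 0.0
```

```bash
python3 - <<'E'
from h import *
print(tcp())
for n in("top","side"):
    r,im=shot(n,n+"4.png"); print(n,fitrect(r,im,(516,-203,14.5),BOX)); print(bars(r,im)); print(bars(r,im,.014))
E
```

```text
(array([0.4925, 0.2808, 0.1271]), np.float64(84.1), 0.0499, 18.0667)
top (array([ 516.4, -203. ,   15.3]), np.float64(0.79))
[(0.4938, 0.2729, -6.3, 82, 39), (0.562, -0.1518, 12.6, 82, 37), (0.6118, 0.2565, -5.2, 83, 39)]
[(0.4945, 0.2747, -6.3, 83, 39), (0.5634, -0.1539, 12.6, 82, 37), (0.6137, 0.2583, -5.2, 84, 39)]
side (array([ 510.2, -194.2,   13.8]), np.float64(1.93))
[(0.4945, 0.2754, -6.7, 82, 40), (0.6124, 0.2586, -5.1, 83, 40)]
[(0.4945, 0.2706, -6.7, 83, 40), (0.6137, 0.2537, -5.1, 84, 40)]
```

Emit:
move_arm(moves=[0.001,-0.003,-0.03,0,0.052,0.001,-0.003,-0.05,0,0.052,0.001,-0.003,-0.05,0,0.052,0.001,-0.003,-0.05,0,0.052])

```text
clock: 18.5
tcp_pos: [0.4942, 0.2695, 0.0757]
orientation: [-0.001, 0.056, 0.998, -0.001]
wrist_force: [-0.1, 0.1, 0.7]
finger_gap: 0.0523
grip_force: 0.0
```

Now cmd ≈ (.494,.270); bar y ≈ .2737.

Emit:
move_arm(moves=[0,0.004,-0.03,0,0.05,0,0.004,-0.045,0,0.05,0,0.004,-0.054,0,0.05,0,0.004,-0.054,0,0.05,0,0.004,-0.054,0,0.025,0,0.004,-0.054,0,0.025,0,0.004,-0.054,0,0.025,0,0.004,-0.054,0,0.025,0,0.004,-0.054,0,0.025,0,0.004,-0.02,0,0.025,0,0.004,0.02,0,0.025,0,0.004,0.03,0,0.025])

```text
clock: 19.5
tcp_pos: [0.4977, 0.2764, 0.1121]
orientation: [0.004, 0.055, 0.998, 0.002]
wrist_force: [0.7, 0.4, 0.2]
finger_gap: 0.0346
grip_force: 80.0
```

Emit:
move_arm(moves=[-0.002,-0.04,0,0.12,0.025,-0.003,-0.081,0,0.24,0.025,-0.005,-0.122,0,0.36,0.025,-0.006,-0.163,0,0.36,0.025,-0.008,-0.204,0,0.36,0.025,-0.009,-0.245,0,0.36,0.025,-0.011,-0.286,0,0.36,0.025,-0.012,-0.327,0,0.36,0.025,-0.014,-0.368,0,0.36,0.025,-0.016,-0.409,0,0.36,0.025,-0.018,-0.45,0,0.36,0.025,-0.019,-0.487,0,0.36,0.025])

```text
clock: 20.5
tcp_pos: [0.4756, -0.2143, 0.1068]
orientation: [0.0, -0.124, 0.992, -0.0]
wrist_force: [1.8, 0.2, -0.4]
finger_gap: 0.035
grip_force: 80.1
```

Emit:
move_arm(moves=[0,0,0,0,0.025,0,0,0,0,0.025,0,0,0,0,0.025])

```text
clock: 20.75
tcp_pos: [0.4756, -0.2117, 0.1063]
orientation: [-0.0, -0.124, 0.992, 0.0]
wrist_force: [-0.1, 0.6, -0.3]
finger_gap: 0.0348
grip_force: 80.1
```

```bash
python3 - <<'E'
from h import *
print(tcp())
for n in("top","side"):
    r,im=shot(n,n+"5.png"); print(n,fitrect(r,im,(516,-203,14.5),BOX)); print(bars(r,im)); print(bars(r,im,.014))
E
```

```text
(array([ 0.4756, -0.2117,  0.1063]), np.float64(104.2), 0.0348, 20.75)
top (array([ 514.4, -203.4,   15. ]), np.float64(0.83))
[(0.562, -0.1518, 12.6, 82, 37), (0.612, 0.2565, -5.2, 83, 39)]
[(0.5634, -0.1539, 12.6, 83, 37), (0.6138, 0.2582, -5.2, 84, 39)]
side (array([ 515.8, -203.2,   14. ]), np.float64(0.75))
[(0.6123, 0.2587, -5.3, 84, 40)]
[(0.6136, 0.2537, -5.3, 85, 40)]
```

Emit:
move_arm(moves=[0,0,-0.03,0,0.025,0,0,-0.06,0,0.025,0,0,-0.074,0,0.025,0,0,-0.079,0,0.025,0,0,-0.079,0,0.025,0,0,-0.079,0,0.043,0,0,-0.079,0,0.044,0,0,-0.079,0,0.044,0,0,-0.05,0,0.044,0,0,-0.01,0,0.044,0,0,0.02,0,0.044,0.0105,0.037,0.02,-0.1,0.05])

```text
clock: 21.85
tcp_pos: [0.4904, -0.1813, 0.1334]
orientation: [0.005, -0.071, 0.997, -0.005]
wrist_force: [3.2, -0.7, 0.2]
finger_gap: 0.0496
grip_force: 0.0
```

Emit:
move_arm(moves=[0.126,0.432,0,-0.24,0.05,0.126,0.432,0,-0.24,0.05,0.126,0.432,0,-0.24,0.05,0.126,0.432,0,-0.24,0.05,0.126,0.432,0,-0.24,0.05,0.126,0.432,0,-0.24,0.05,0.126,0.432,0,-0.24,0.05,0.126,0.432,0,-0.24,0.05,0.126,0.432,0,-0.24,0.05,0.126,0.432,0,-0.24,0.05,0.126,0.432,0,-0.24,0.05,0.126,0.432,0,-0.24,0.05])

```text
clock: 22.85
tcp_pos: [0.6136, 0.2645, 0.1262]
orientation: [0.001, 0.042, 0.999, 0.002]
wrist_force: [-0.1, -0.5, 0.8]
finger_gap: 0.05
grip_force: 0.0
```

Emit:
move_arm(moves=[0,0,0,0,0.05,0,0,0,0,0.05,0,0,0,0,0.05,0,0,0,0,0.05])

```text
clock: 23.18
tcp_pos: [0.6123, 0.2557, 0.1266]
orientation: [-0.0, 0.046, 0.999, -0.0]
wrist_force: [-0.5, 0.3, 0.4]
finger_gap: 0.0499
grip_force: 0.0
```

```bash
python3 - <<'E'
from h import *
print(tcp())
ims=[]
for n in("top","side"):
    r,im=shot(n,n+"6.png"); print(n,fitrect(r,im,(516,-203,14.5),BOX)); print(bars(r,im)); print(bars(r,im,.014))
    ims.append(cv2.resize(im[130:290,375:515] if n=="top" else im[90:250,270:410],None,fx=2.8,fy=2.8,interpolation=cv2.INTER_CUBIC))
cv2.imwrite("pics/c6.png",np.hstack(ims))
E
```

```text
(array([0.6123, 0.2557, 0.1266]), np.float64(84.7), 0.0499, 23.1833)
top (array([ 514.2, -203.7,   15.1]), np.float64(0.78))
[(0.562, -0.1518, 12.6, 82, 37), (0.6026, 0.2574, -5.3, 65, 39)]
[(0.5634, -0.1539, 12.6, 82, 37), (0.6043, 0.2592, -5.3, 65, 39)]
side (array([ 516.3, -204.1,   14.3]), np.float64(0.64))
[(0.6126, 0.2588, -5.0, 83, 40)]
[(0.6139, 0.2538, -5.0, 84, 40)]
```

View pics/c6.png

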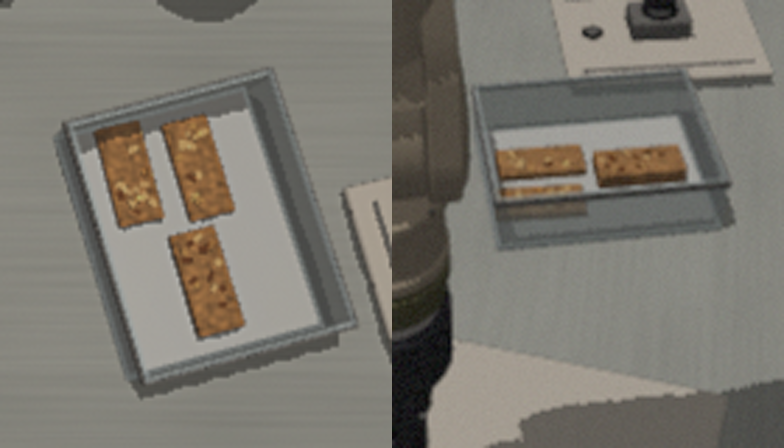

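Emit:
move_arm(moves=[0,0.001,-0.035,0,0.05,0,0.001,-0.07,0,0.05,0,0.001,-0.095,0,0.05,0,0.001,-0.105,0,0.05,0,0.001,-0.105,0,0.05,0,0.001,-0.105,0,0.025,0,0.001,-0.105,0,0.025,0,0.001,-0.105,0,0.025,0,0.001,-0.105,0,0.025,0,0.001,-0.105,0,0.025,0,0.001,-0.07,0,0.025,0,0.001,-0.03,0,0.025])

```text
clock: 24.28
tcp_pos: [0.6095, 0.2573, 0.0935]
orientation: [-0.004, 0.045, 0.999, -0.001]
wrist_force: [2.0, 1.0, 0.0]
finger_gap: 0.0352
grip_force: 80.1
```

Emit:
move_arm(moves=[-0.011,-0.039,0.02,0.12,0.025,-0.022,-0.079,0.02,0.24,0.025,-0.033,-0.119,0.02,0.34,0.025,-0.045,-0.158,0.02,0.34,0.025,-0.056,-0.197,0.02,0.34,0.025,-0.068,-0.236,0.02,0.34,0.025,-0.079,-0.275,0.02,0.34,0.025,-0.09,-0.313,0.02,0.34,0.025,-0.101,-0.351,0.02,0.34,0.025,-0.112,-0.389,0.02,0.34,0.025,-0.123,-0.427,0.02,0.34,0.025,-0.1345,-0.466,0.02,0.34,0.025])

```text
clock: 25.28
tcp_pos: [0.4773, -0.2095, 0.1168]
orientation: [0.0, -0.124, 0.992, -0.0]
wrist_force: [0.7, -0.1, -0.1]
finger_gap: 0.0347
grip_force: 80.1
```

Emit:
move_arm(moves=[0,0,0,0,0.025,0,0,0,0,0.025,0,0,0,0,0.025,0,0,0,0,0.025])

```text
clock: 25.62
tcp_pos: [0.478, -0.2068, 0.1163]
orientation: [-0.0, -0.125, 0.992, 0.0]
wrist_force: [0.3, -0.4, -0.2]
finger_gap: 0.0353
grip_force: 80.1
```

```bash
python3 - <<'E'
from h import *
print(tcp())
r,im=shot("side","side7.png"); print(bars(r,im,.024),bars(r,im,.13))
E
```

```text
(array([ 0.478 , -0.2068,  0.1163]), np.float64(104.4), 0.0353, 25.6167)
[] []
```

Emit:
move_arm(moves=[-0.002,-0.005,-0.02,0,0.025,-0.002,-0.005,-0.05,0,0.025,-0.002,-0.005,-0.072,0,0.025,-0.002,-0.005,-0.079,0,0.025,-0.002,-0.005,-0.079,0,0.025,-0.002,-0.005,-0.079,0,0.043,-0.002,-0.005,-0.079,0,0.044,-0.002,-0.005,-0.079,0,0.044,-0.002,-0.005,-0.05,0,0.044,-0.002,-0.005,-0.01,0,0.044,-0.002,-0.005,0.03,0,0.044,-0.003,-0.035,0.04,-0.015,0.0854])

```text
clock: 26.67
tcp_pos: [0.4774, -0.241, 0.1635]
orientation: [0.003, -0.119, 0.993, -0.002]
wrist_force: [1.1, -1.2, 0.2]
finger_gap: 0.0545
grip_force: 0.0
```

Emit:
move_arm(moves=[-0.006,-0.194,0,0,0.0854,-0.006,-0.194,0,0,0.0854,-0.006,-0.194,0,0,0.0854,-0.006,-0.194,0,0,0.0854,-0.006,-0.194,0,0,0.0854,-0.006,-0.194,0,0,0.0854,-0.006,-0.194,0,0,0.0854,-0.006,-0.194,0,0,0.0854,-0.006,-0.194,0,0,0.0854])

```text
clock: 27.42
tcp_pos: [0.4691, -0.4354, 0.1567]
orientation: [-0.0, -0.117, 0.993, 0.0]
wrist_force: [0.1, -0.3, 0.0]
finger_gap: 0.0854
grip_force: 0.0
```

```bash
python3 - <<'E'
from h import *
print(tcp())
ims=[]
for n in("top","side"):
    r,im=shot(n,n+"8.png"); print(n,fitrect(r,im,(516,-203,14.5),BOX),fitrect(r,im,(467,-436,13.5),LID))
    ims.append(cv2.resize(im[130:290,375:515] if n=="top" else im[90:250,270:410],None,fx=2.8,fy=2.8,interpolation=cv2.INTER_CUBIC))
cv2.imwrite("pics/c8.png",np.hstack(ims))
E
```

```text
(array([ 0.4691, -0.4354,  0.1567]), np.float64(103.5), 0.0854, 27.4167)
top (array([ 516.3, -203.1,   15.3]), np.float64(0.79)) (array([ 467. , -435.6,   13.6]), np.float64(0.71))
side (array([ 516.2, -204.2,   14.4]), np.float64(0.63)) (array([ 467.4, -438.7,   12.6]), np.float64(0.71))
```

View pics/c8.png

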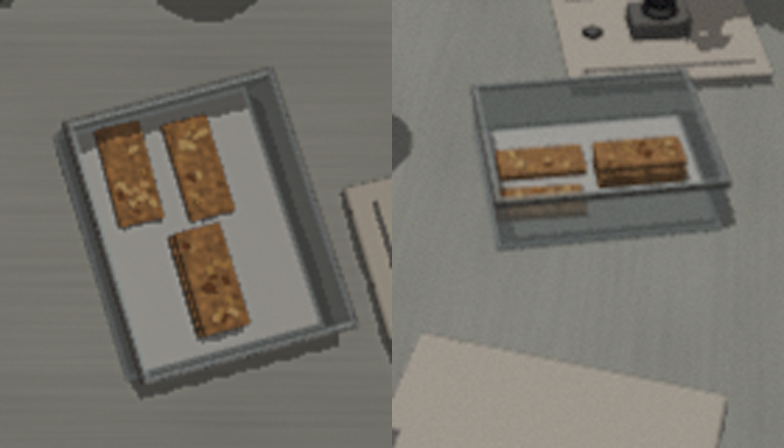

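Emit:
move_arm(moves=[-0.002,0,-0.03,0,0.0854,-0.002,0,-0.06,0,0.0854,-0.002,0,-0.09,0,0.0854,-0.002,0,-0.115,0,0.0854,-0.002,0,-0.123,0,0.0854,-0.002,0,-0.123,0,0.06,-0.002,0,-0.123,0,0.04,-0.002,0,-0.123,0,0.03,-0.002,0,-0.123,0,0.03,-0.002,0,-0.123,0,0.03,-0.002,0,-0.123,0,0.03,-0.002,0,-0.123,0,0.03])

```text
clock: 28.52
tcp_pos: [0.4683, -0.4382, 0.0362]
orientation: [0.001, -0.117, 0.993, -0.002]
wrist_force: [1.2, 0.5, 6.3]
finger_gap: 0.0416
grip_force: 83.6
```

```bash
cat > fit.py <<'E'
from h import *
def Dmap(im):
    e=cv2.Canny(cv2.GaussianBlur(cv2.cvtColor(im,cv2.COLOR_BGR2GRAY),(3,3),0),20,60)
    return np.minimum(cv2.distanceTransform(255-e,cv2.DIST_L2,5),4)
s=np.linspace(-1,1,40); o=np.ones(40); U=np.r_[np.c_[s,o],np.c_[s,-o],np.c_[o,s],np.c_[-o,s]]
def joint(views,x0,loops,free=False):
    V=[(r,Dmap(im)) for r,im in views]
    def cost(p):
        t=np.radians(p[2]); R=np.array([[np.cos(t),-np.sin(t)],[np.sin(t),np.cos(t)]]); c=0
        for r,D in V:
            q=np.vstack([proj(r,np.c_[(U*[a,b])@R.T+np.array(p[:2])/1000,np.full(len(U),z)]) for a,b,z in loops]).astype(np.float32)
            c+=cv2.remap(D,q[None,:,0].copy(),q[None,:,1].copy(),cv2.INTER_LINEAR,borderValue=4).mean()
        return c
    best=None
    for i in range(-9,10,3):
        for j in range(-9,10,3):
            for k in(-3,-1,1,3):
                x=np.array(x0)+[i,j,k]; c=cost(x)
                if best is None or c<best[0]: best=(c,x)
    x=best[1]; m=minimize(cost,x,method="Nelder-Mead",options=dict(initial_simplex=[x,x+[2,0,0],x+[0,2,0],x+[0,0,1.5]]))
    return m.x.round(1),round(m.fun,2)
E
python3 - <<'E'
from fit import *
print(tcp())
rt,_=shot("top"); rs,_=shot("side"); L=lambda k:[(rt,cv2.imread(f"pics/top{k}.png")),(rs,cv2.imread(f"pics/side{k}.png"))]
full=BOX+[(.1,.08,.004)]
print("lid0",joint(L(0),(518,-208,13),[(.106,.086,.068)]))
for k in(6,8):
    print(k,joint(L(k),(516,-203,14.5),BOX),joint(L(k),(516,-203,14.5),BOX[:1]),joint(L(k),(516,-203,14.5),BOX+[(.104,.084,0)]))
print("lid8",joint(L(8),(467,-437,13),LID))
E
```

```text
(array([ 0.4683, -0.4382,  0.0362]), np.float64(103.4), 0.0416, 28.5167)
lid0 (array([ 518. , -207.4,   13.5]), np.float64(1.14))
6 (array([ 516.1, -203.3,   14.8]), np.float64(1.45)) (array([ 516.2, -203.9,   14.8]), np.float64(1.15)) (array([ 516.8, -203.5,   15.2]), np.float64(1.53))
8 (array([ 516. , -203.3,   14.8]), np.float64(1.44)) (array([ 515.7, -204. ,   14.8]), np.float64(1.11)) (array([ 514.6, -204.1,   15.4]), np.float64(1.52))
lid8 (array([ 467. , -436. ,   13.3]), np.float64(1.52))
```

Emit:
move_arm(moves=[0,0,0.02,0,0.03,0,0,0.05,0,0.03,0,0,0.09,0,0.03,0.008,0.035,0.09,0.025,0.03,0.016,0.075,0.09,0.025,0.03,0.024,0.115,0.09,0.025,0.03,0.033,0.155,0.09,0.025,0.03,0.041,0.19,0.09,0.025,0.03,0.047,0.22,0.09,0.025,0.03,0.05,0.233,0.09,0.025,0.03,0.05,0.233,0.09,0.025,0.03,0.05,0.233,0.09,0.025,0.03])

```text
clock: 29.62
tcp_pos: [0.5174, -0.2036, 0.1239]
orientation: [0.0, -0.13, 0.992, -0.001]
wrist_force: [-0.1, -0.2, -2.6]
finger_gap: 0.0416
grip_force: 82.6
```

Emit:
move_arm(moves=[0,0,0,0,0.03,0,0,0,0,0.03,0,0,0,0,0.03])

```text
clock: 29.87
tcp_pos: [0.5168, -0.2053, 0.1233]
orientation: [0.0, -0.128, 0.992, -0.0]
wrist_force: [-0.2, 0.7, -2.0]
finger_gap: 0.0418
grip_force: 82.6
```

```bash
python3 - <<'E'
from fit import *
t=tcp(); print(t)
v=[shot(n,n+"9.png") for n in("top","side")]
z=t[0][2]-.0362+.010+.008; print(z)
for zz in (z,z-.002,z-.004): print(joint(v,(516,-203,14.5),[(.106,.086,zz)]),[joint([w],(516,-203,14.5),[(.106,.086,zz)]) for w in v])
cv2.imwrite("pics/c9.png",np.hstack([cv2.resize(v[0][1][130:290,375:515],None,fx=2.8,fy=2.8),cv2.resize(v[1][1][60:220,270:410],None,fx=2.8,fy=2.8)]))
E
```

```text
(array([ 0.5168, -0.2053,  0.1233]), np.float64(104.7), 0.0418, 29.8667)
0.1051
(array([ 516.6, -206.2,   14.6]), np.float64(1.34)) [(array([ 517.4, -205.9,   14.3]), np.float64(0.81)), (array([ 516.3, -205.9,   14.8]), np.float64(0.49))]
(array([ 516.7, -207.2,   14.6]), np.float64(1.29)) [(array([ 517.7, -206.7,   14.4]), np.float64(0.72)), (array([ 516.4, -208.5,   14.6]), np.float64(0.46))]
(array([ 517. , -208.2,   14.5]), np.float64(1.42)) [(array([ 514. , -194.2,   15. ]), np.float64(0.71)), (array([ 516.5, -211.1,   14.8]), np.float64(0.44))]
```

View pics/c9.png

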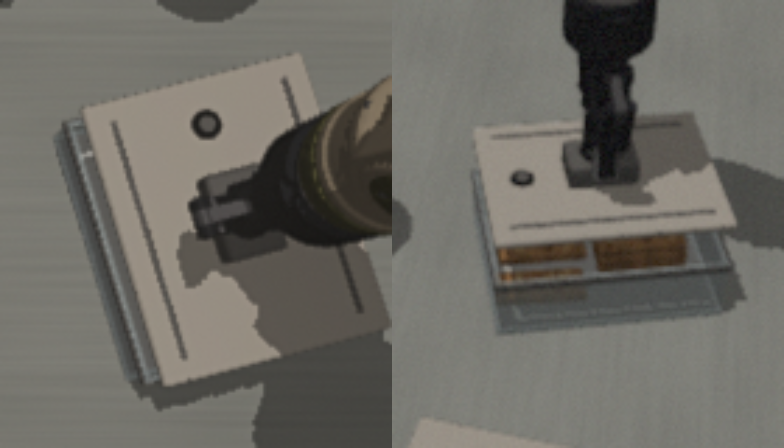

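Emit:
move_arm(moves=[0,0.0025,0,0.003,0.03,0,0.0025,-0.01,0.003,0.03,0,0.0025,-0.018,0.003,0.03,0,0.0025,-0.025,0.003,0.03,0,0.0025,-0.03,0.003,0.03,0,0.0025,-0.034,0.003,0.03,0,0.0025,-0.037,0.003,0.03,0,0.0025,-0.037,0.003,0.03,0,0.0025,-0.037,0.003,0.03])

```text
clock: 30.72
tcp_pos: [0.5171, -0.2013, 0.0864]
orientation: [0.0, -0.131, 0.991, -0.0]
wrist_force: [-0.6, -0.3, -2.0]
finger_gap: 0.0422
grip_force: 82.6
```

Emit:
move_arm(moves=[0,0,-0.001,0,0.03,0,0,-0.002,0,0.03,0,0,-0.002,0,0.03,0,0,-0.002,0,0.03])

```text
clock: 31.05
tcp_pos: [0.5172, -0.2014, 0.0861]
orientation: [0.001, -0.131, 0.991, -0.0]
wrist_force: [-4.2, 2.4, 10.9]
finger_gap: 0.0421
grip_force: 84.1
```

Emit:
move_arm(moves=[0,0,0,0,0.06,0,0,0,0,0.0854,0,0,0,0,0.0854,0,0,0,0,0.0854,0,0,0.03,0,0.0854,0,0,0.06,0,0.0854,0,0,0.08,0,0.0854,0,-0.03,0.08,0,0,0,-0.07,0.08,0,0,0,-0.11,0.08,0,0,0,-0.15,0.08,0,0,0,-0.15,0.08,0,0])

```text
clock: 32.05
tcp_pos: [0.5169, -0.3587, 0.1637]
orientation: [0.0, -0.128, 0.992, -0.002]
wrist_force: [1.1, -0.2, 0.7]
finger_gap: 0.0253
grip_force: 0.0
```

```bash
python3 - <<'E'
from fit import *
print(tcp())
v=[shot(n,n+"10.png") for n in("top","side")]
print(joint(v,(516,-203,14.5),[(.106,.086,.068)]),[joint([w],(516,-203,14.5),[(.106,.086,.068)]) for w in v])
cv2.imwrite("pics/c10.png",np.hstack([cv2.resize(v[0][1][130:290,375:515],None,fx=2.8,fy=2.8),cv2.resize(v[1][1][60:220,270:410],None,fx=2.8,fy=2.8)]))
for r,im in v:
    g=cv2.cvtColor(im,cv2.COLOR_BGR2GRAY); p=proj(r,[.516,-.2035,.110])[0]; print(p)
E
```

```text
(array([ 0.5169, -0.3587,  0.1637]), np.float64(104.7), 0.0253, 32.05)
(array([ 517.2, -201.6,   15.1]), np.float64(1.13)) [(array([ 517.3, -201.5,   15.1]), np.float64(0.64)), (array([ 516.9, -201.5,   14.9]), np.float64(0.49))]
[458.16071083 206.92156488]
[344.07169648 121.08007289]
```

View pics/c10.png

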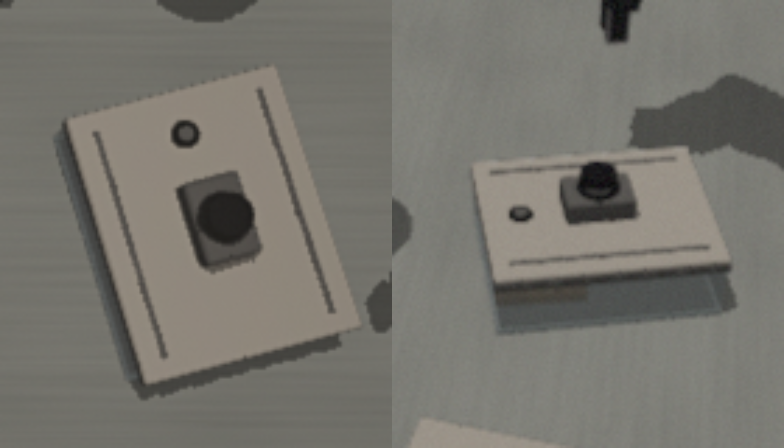

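Emit:
move_arm(moves=[0,0.04,0,0,0,0,0.08,0,0,0,0,0.12,0,0,0,0,0.15,0,0,0,0,0.15,0,0,0,0,0.15,-0.02,0,0,0,0.15,-0.03,0,0,0,0.15,-0.03,0,0,0,0.15,-0.03,0,0])

```text
clock: 32.9
tcp_pos: [0.5161, -0.2008, 0.1336]
orientation: [-0.001, -0.131, 0.991, 0.001]
wrist_force: [0.4, -0.5, -0.2]
finger_gap: 0.0002
grip_force: 0.0
```

Emit:
move_arm(moves=[0.001,-0.001,-0.01,0,0,0.001,-0.001,-0.018,0,0,0.001,-0.001,-0.024,0,0,0.001,-0.001,-0.029,0,0,0.001,-0.001,-0.032,0,0,0.001,-0.001,-0.032,0,0,0.001,-0.001,-0.032,0,0])

```text
clock: 33.48
tcp_pos: [0.5189, -0.2034, 0.104]
orientation: [0.001, -0.13, 0.991, -0.001]
wrist_force: [-2.8, 1.3, 11.5]
finger_gap: 0.0001
grip_force: 5.8
```

Emit:
move_arm(moves=[0,0,-0.002,0,0,0,0,-0.003,0,0,0,0,-0.003,0,0,0,0,-0.003,0,0])

```text
clock: 33.82
tcp_pos: [0.519, -0.2034, 0.1038]
orientation: [0.002, -0.13, 0.991, -0.002]
wrist_force: [-6.4, 3.8, 29.5]
finger_gap: -0.0003
grip_force: 14.7
```

Emit:
move_arm(moves=[0,0,0.015,0,0,0,0,0.03,0,0,0,0,0.03,0,0,0,0,0.03,0,0,0,0,0.03,0,0,0,0,0.02,0,0,0,0,0.012,0,0,0,0,0.006,0,0,0,0,0.002,0,0,0,0,0.001,0,0,0,0,0.001,0,0,0,0,0.001,0,0])

```text
clock: 34.82
tcp_pos: [0.5184, -0.2027, 0.1038]
orientation: [0.001, -0.131, 0.991, -0.001]
wrist_force: [-7.6, 3.4, 31.4]
finger_gap: 0.0001
grip_force: 16.2
```

Emit:
move_arm(moves=[0,0,0.015,0,0,0,0,0.03,0,0,0,0,0.03,0,0,0,0,0.03,0,0,0,0,0.03,0,0,0,0,0.02,0,0,0,0,0.012,0,0,0,0,0.006,0,0,0,0,0.002,0,0,0,0,0,0,0,0,0,0,0,0,0,0,0,0,0])

```text
clock: 35.82
tcp_pos: [0.5182, -0.2025, 0.1038]
orientation: [0.001, -0.131, 0.991, -0.001]
wrist_force: [-9.1, 4.3, 33.6]
finger_gap: 0.0001
grip_force: 16.4
```

Emit:
move_arm(moves=[0,0,0.015,0,0,0,0,0.03,0,0,0,0,0.03,0,0,0,0,0.03,0,0,0,0,0.03,0,0,0,0,0.02,0,0,0,0,0.012,0,0,0,0,0.006,0,0,0,0,0.002,0,0,0,0,0,0,0,0,0,0,0,0,0,0,0,0,0])

```text
clock: 36.82
tcp_pos: [0.5182, -0.2025, 0.1038]
orientation: [0.001, -0.131, 0.991, -0.001]
wrist_force: [-8.9, 3.7, 32.6]
finger_gap: -0.0
grip_force: 16.4
```

Emit:
move_arm(moves=[0,0,0.015,0,0,0,0,0.03,0,0,0,0,0.06,0,0,0,0,0.09,0,0,0,0,0.12,0,0,0,-0.04,0.12,0,0,0,-0.08,0.12,0,0,0,-0.12,0.12,0,0,0,-0.16,0.12,0,0,0,-0.2,0.12,0,0,0,-0.2,0.12,0,0,0,-0.2,0.12,0,0])

```text
clock: 37.82
tcp_pos: [0.5167, -0.4042, 0.2169]
orientation: [-0.001, -0.129, 0.992, 0.002]
wrist_force: [-0.3, 0.0, 0.1]
finger_gap: -0.0004
grip_force: 0.0
```

```bash
python3 - <<'E'
from fit import *
print(tcp())
v=[shot(n,n+"11.png") for n in("top","side")]
print(joint(v,(516,-203,14.5),[(.106,.086,.068)]))
a=v[0][1][40:290,200:515]
cv2.imwrite("pics/c11.png",np.hstack([cv2.resize(v[0][1][130:290,375:515],None,fx=2.8,fy=2.8),cv2.resize(v[1][1][60:220,270:410],None,fx=2.8,fy=2.8)]))
E
```

```text
(array([ 0.5167, -0.4042,  0.2169]), np.float64(104.8), -0.0004, 37.8167)
(array([ 517.4, -201.3,   14.9]), np.float64(1.15))
```

View pics/c11.png

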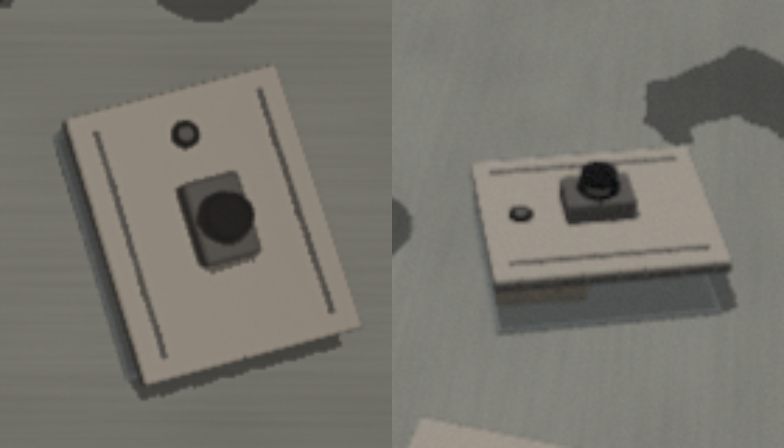

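```bash
python3 -c "
from workcell import env
print(env.hand_in())"
```

```text
the job is handed in; nothing more can be done
None
```

The job is handed in: all five bars lie flat in the box with the lid fully home, the knob took four full strokes and is back up, and the scale, tub and carton were not touched; I pushed the box about 5 mm while placing the first bar, and the hand-in gave no verdict.

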